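# Set a price-card pole to its height ring and lock it

## Task

Take the steel rod of the counter-top card pole, draw it up until its second (lower) engraved ring is level with the top of the collar, and hold it there: loose, it drops back down. Without letting go or losing the height, swing the collar's cam lever clockwise (seen from above) all the way to its stop by turning that same hand, and finish still holding the rod at that ring with the lever closed. Leave the tape dispenser and note block where they are.

Things in the scene. Friction and masses are not known exactly. Their poses are not given: they have to be found in the camera images.
- stand: card pole on the counter: round weighted dark foot, 110 mm across and 20 mm high, an upright column 27 mm across and a black collar (37 mm across low down, 29 mm across at the top). Origin: middle of the foot's underside on the counter, z up along the column. It does not shift. A bore 17.6 mm across runs down from the collar's top, its floor is 20 mm above the counter
- collar_top (a point): centre of the collar's top face, on the pole's axis, 150 mm above the counter; axes as the stand's
- rod: loose plain steel rod, 16 mm across and 156 mm long, 0.2 kg, standing down in the bore; origin at its lower end, z up along it. It is round and slides and turns freely in the bore. Fully down, its flat top stands 26 mm above the collar. Two engraved dark rings go round it, 32 mm and 44 mm below its top, both hidden in the collar at first
- rod_mark (a point): centre of the rod at its second, lower ring, 44 mm below the rod's top, 112 mm above its lower end; 18 mm below the collar's top while the rod is down. When it is level with the collar, 44 mm of rod stand out
- rod_top (a point): centre of the rod's flat top
- lever_tab (a point): point on the cam lever's upright grey thumb tab, 29 mm out from the pole's axis, 20 mm above the collar's top. The tab is a radial plate 16 to 42 mm out from the axis, 6 mm thick, from 16 mm below to 40 mm above the collar's top, on a ring 39 mm across round the collar (ring's top 5 mm below the collar's)
- lever (a joint): turn of lever and ring about the pole's axis, rad, clockwise from above: 0 open (tab 0.85 counter-clockwise of the stand's -x), 0.85 closed at its stop (tab along the stand's -x). Stays where left. A cam presses a shoe on the rod near the end: stiffer, up to about 0.3 N m at the hand. A finger gripping the rod meets the tab with its flank when hand and rod turn together about the pole's axis
- tape_dispenser: black tape dispenser, 62x160x75 mm, origin at the middle of its underside; leave alone
- note_block: block of note paper, 77x77x33 mm, origin at the middle of its underside; leave alone

How it is judged:
By the outcome, as a careful person would: the job done as asked, in the order asked, and still so for the second after the job is handed in, while the arm keeps its last pose, push and grip.
It also fails if it takes over 38 s, if anything falls off the work surface, if the arm or the gripper's body presses on something with over 40 N, if the wrist force passes 120 N, or if a joint passes its speed limit or range.

## Robot

A 6-joint arm with a two-finger parallel gripper is mounted at the origin on the work surface; the furniture and walls round the work are solid. World frame = base frame: x ahead of the robot, y to its left, z up, the work surface at z = 0. Lengths are in m, angles in rad, forces in N, time in s.
With the tool pointing down it reaches from about 0.25 to 0.775 m from the base axis. Payload 4 kg.
Tool frame: the origin (TCP) lies at the very end of the fingers, on their centre line; the grasp point (between the pads) lies 19 mm behind it (tcp_to_grasp is the distance from the TCP to the grasp point, in m); z points along the fingers, y is the line along which they close (so a half turn about z gives the same grasp; the last joint's range is limited). The gripper opens to 94 mm and grips with 3 to 60 N. Pads are 16 mm wide; open, the fingers measure 119 mm over their backs; the gripper's body (75 mm by 177 mm) begins 78 mm behind the grasp point.
Start: joints at [1.047, 0.087, 1.371, -0, 1.684, -0.103], TCP at [0.225, 0.502, 0.206] pointing down, gripper open.
Joint ranges: [-3.1, 3.1], [-0.76, 2.03], [0.27, 2.55], [-1.08, 4.22], [0.17, 2.65], [-2.57, 2.57]. Speed limits (rad/s): [2.79, 2.79, 3.14, 3.14, 3.14, 3.14].

## Interface

Orientations are given as [roll, pitch, yaw] about the fixed x, y, z axes, in that order (R = Rz(yaw) Ry(pitch) Rx(roll)).
In Python, from bench import * gives the robot as it stands.
- The arm moves only by the tool creep_tool, called after "Call:" as name(argument=value, ...), one argument or row to a line, values as JSON. Schema: {"type":"object","properties":{"motion":{"type":"array","items":{"type":"object","properties":{"jaw":{"type":"number"},"pos":{"type":"array","items":{"type":"number"},"minItems":3,"maxItems":3},"turn":{"type":"number"}},"additionalProperties":false,"required":["jaw"]},"minItems":1,"maxItems":20},"only":{"type":"string"},"quiet":{"type":"boolean"},"lines":{"type":"string"}},"required":["motion"],"additionalProperties":false}. motion is a list of rows, 1 to 20 of them, each an object with the fields jaw (the finger opening in m), pos (a list: dx, dy, dz in normalised numbers (1 is 0.8 m)), turn (a turn about the tool's z in fractions of the full range, 1 being pi/2 rad); a field left out counts as zero (the opening has to be given); each row shifts and turns the commanded pose from where the row before left it, along the tool's axes as they then stand; what a row does not reach is not made up. A row lasts 1/12 s, in which the tool goes at most 0.0417 m and 0.125 rad, less where a joint would pass 70% of its speed; a pose out of reach is approached as far as the arm can. The fingers move at their own pace and stop on an object; the grip force is fixed at half the most. Time passes only in rows, so rows that do not move let the fingers close. The tool returns the time, the measured TCP pose, the force, the opening and the grip force at its end. only (a regular expression) keeps the lines of the reply that match it, lines (a string "A,B") keeps lines A to B, and quiet returns only ok. No shift or turn number may pass 1 either way. Input that does not fit is refused with a message, and nothing moves.
- get_obs(): the state, without advancing time (a new reading comes with each control period).
- snapshot(name): name is "scene" or "top" or "wrist"; returns a dict with "color" (420x560x3 uint8, blue, green, red), "fx", "fy", "cx", "cy" (pixels), "k1" (the pictures are not rectified: a ray, as slopes to the right and down, at radius r is drawn at 1 + k1 r^2 times it, then the intrinsics apply), "extrinsics" (4x4, takes a point from world to camera coordinates). Camera axes: x right, y down, z forward; pixel columns grow to the right and rows downward; lengths in m; the calibration is good to about 2 mm. A picture is of the moment at which its call begins. There is no depth.
- close_job(): hands the job in; it is judged then, once.
The state is a dict: "time": time; "joint_positions": joint angles; "qvel": joint speeds; "joint_torque": joint torques, N m; "tool_pos": TCP position; "ee_rot": TCP orientation; "wrist_force": force on the tool from outside, world axes, zero at the start; "wrist_torque": the same for the moment, N m; "width": finger opening in m; "finger_force": force on a finger pad.
Only numpy, scipy, OpenCV 4.12 (cv2) and the standard library are available. Lean on these libraries where they do the work, as an engineer would, in place of code of your own. Each camera call takes 0.05 s, during which the arm holds its last target. There are 200 camera calls.

## Working session

There is one attempt and no reset: what is moved stays moved. The work goes in short steps, Python scripts to look and compute and a tool call to move; the robot and the scene stay as the last step left them, time stands still between calls to the robot, and variables do not carry over. Pictures are saved under pics/ and viewed, at most 10 in all, crops included, and the job is handed in when it is done.

```bash
mkdir -p pics; ls; python3 - <<'E'
from bench import *
import cv2
for n in("scene","top"):
    s=snapshot(n); cv2.imwrite(f"pics/{n}0.png",s["color"]); print(n,s["fx"],s["cx"],s["cy"],s["k1"]); print(s["extrinsics"])
o=get_obs(); print(o["time"],o["tool_pos"],o["ee_rot"],o["width"])
E
```

```text
pics
scene 521.7973729782876 280.47589103078036 202.30460120948123 -0.19106588192610244
[[ 0.67120917 -0.74109977  0.01579165 -0.30062974]
 [-0.41810509 -0.39609453 -0.8174945   0.29800617]
 [ 0.61209997  0.54210724 -0.57571987  0.9224019 ]
 [ 0.          0.          0.          1.        ]]
top 507.0720439721004 279.50076292109514 217.3368716810091 -0.13268831905247663
[[ 0.02013861 -0.99979595 -0.00157899  0.02387368]
 [-0.99042204 -0.01973397 -0.13665561  0.49706192]
 [ 0.13659656  0.00431592 -0.99061736  1.02805632]
 [ 0.          0.          0.          1.        ]]
0.1 [0.22443065 0.50159188 0.20443657] [-3.13962865e+00 -2.20640612e-04  2.72075438e+00] 0.09410494300655661
```

View pics/scene0.png

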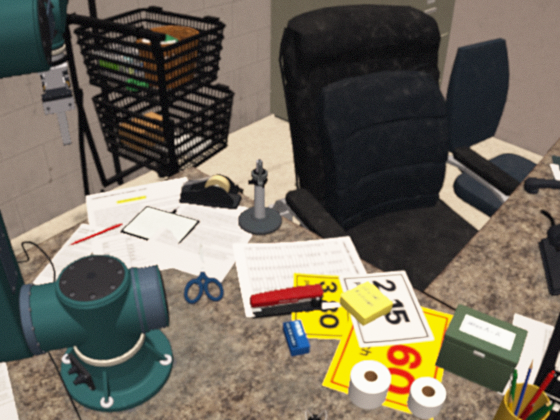

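View pics/top0.png

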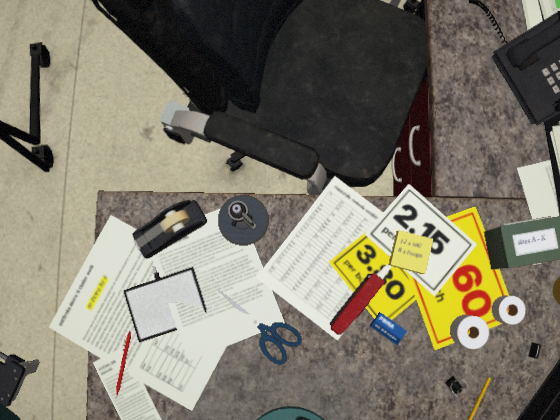

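The pole stands near (260,195) in the scene view and near (240,213) in the top view, with the dispenser close to it at (170,228). I'll enlarge both crops.

```bash
python3 - <<'E'
import cv2,numpy as np
a=cv2.imread("pics/scene0.png")[145:245,225:305]; b=cv2.imread("pics/top0.png")[185:255,205:275]
a=cv2.resize(a,(400,500),interpolation=cv2.INTER_CUBIC); b=cv2.resize(b,(400,400),interpolation=cv2.INTER_CUBIC)
c=np.zeros((500,800,3),np.uint8); c[:,:400]=a; c[:400,400:]=b; cv2.imwrite("pics/crop0.png",c)
E
```

```text
(no output)
```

View pics/crop0.png

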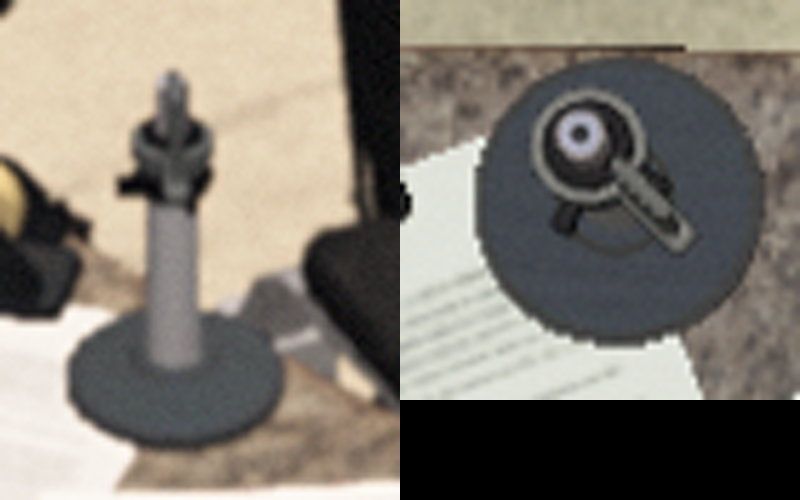

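The crop shows the rod top at top-view pixel (236.5,208.3), the foot centre at (243.5,220.4) and the tab's outer end at (254.5,227). In the scene view the upright parts end near (259.4,160) and the foot centre is near (260.4,220).

```bash
cat > h.py <<'E'
import numpy as np,cv2
from scipy.optimize import least_squares
def proj(s,P):
    P=np.atleast_2d(P); E=s["extrinsics"]; c=P@E[:3,:3].T+E[:3,3]
    K=np.array([[s["fx"],0,s["cx"]],[0,s["fy"],s["cy"]],[0,0,1]])
    return cv2.projectPoints(c,np.zeros(3),np.zeros(3),K,np.array([s["k1"],0,0,0,0.]))[0][:,0]
def tri(obs,x0=(.5,.1,.1)):
    f=lambda X:np.concatenate([proj(s,X)[0]-p for s,p in obs])
    r=least_squares(f,x0); return r.x,np.abs(r.fun).max()
def onz(s,p,z): 
    return least_squares(lambda X:proj(s,[X[0],X[1],z])[0]-p,[.5,.1]).x
E
python3 - <<'E'
from bench import *; from h import *
S=snapshot("scene");T=snapshot("top")
print("rodtop",tri([(S,[259.4,160]),(T,[236.5,208.3])]))
print("foot",tri([(S,[260.4,220]),(T,[243.5,220.4])]))
print("rodtop z.176",onz(T,[236.5,208.3],.176),"foot",onz(T,[243.5,220.4],.02), onz(S,[260.4,220],.02))
a=onz(T,[236.5,208.3],.176)
b=onz(T,[254.5,227],.19); print("tab end",b,b-a,np.hypot(*(b-a)),np.arctan2(*(b-a)[::-1]))
print("scene tab end",proj(S,[*b,.19]),"rodtop",proj(S,[*a,.176]))
W=snapshot("wrist");print(W["extrinsics"],W["fx"]); o=get_obs()
from scipy.spatial.transform import Rotation as R
print(o["tool_pos"],R.from_euler("xyz",o["ee_rot"]).as_matrix())
for n,p in(("td",[150,250]),("td2",[195,228])): print(n,onz(T,p,.05))
E
```

```text
rodtop (array([0.49267977, 0.1110265 , 0.17612082]), np.float64(0.7003300408254631))
foot (array([0.49328023, 0.11027768, 0.00550657]), np.float64(0.7594944276140723))
rodtop z.176 [0.49195449 0.11173966] foot [0.49034891 0.11016287] [0.48097726 0.0956898 ]
tab end [0.45674023 0.07730413] [-0.03521426 -0.03443553] 0.04925292188866327 -2.3673747055784693
scene tab end [[258.26558356 166.06020623]] rodtop [[258.25207646 160.09957488]]
[[ 4.08266130e-01  9.12862832e-01 -4.65329382e-04 -5.49677560e-01]
 [ 8.81442603e-01 -3.94081148e-01  2.60305565e-01 -2.73134112e-02]
 [ 2.37439898e-01 -1.06684107e-01 -9.65526176e-01  3.90501569e-01]
 [ 0.00000000e+00  0.00000000e+00  0.00000000e+00  1.00000000e+00]] 310.73174113422726
[0.22455395 0.50180896 0.2049411 ] [[-9.12761382e-01  4.08492835e-01 -5.13197876e-04]
 [ 4.08493140e-01  9.12760988e-01 -8.56181510e-04]
 [ 1.18682989e-04 -9.91127230e-04 -9.99999502e-01]]
td [0.4208937  0.29975892]
td2 [0.4685911  0.20781416]
```

Careful with the scale: shifts go in shares of 0.8 m and turns go in shares of pi/2 rad. That gives: -0.0307 m is -0.0384, -0.0141 m is -0.0176, -0.118 rad is -0.0751.

Call:
creep_tool(
  motion=[
    {"jaw": 0.094, "pos": [0, 0, -0.0125], "turn": -0.0751},
    {"jaw": 0.094, "pos": [0, 0, -0.0125], "turn": -0.0751},
    {"jaw": 0.094, "pos": [0, 0, -0.0125], "turn": -0.0751},
    {"jaw": 0.094, "pos": [0, 0, -0.0125], "turn": -0.0751},
    {"jaw": 0.094, "pos": [0, 0, -0.0125], "turn": -0.0751},
    {"jaw": 0.094, "pos": [-0.0176, -0.0384, 0]},
    {"jaw": 0.094, "pos": [-0.0176, -0.0384, 0]},
    {"jaw": 0.094, "pos": [-0.0176, -0.0384, 0]},
    {"jaw": 0.094, "pos": [-0.0176, -0.0384, 0]},
    {"jaw": 0.094, "pos": [-0.0176, -0.0384, 0]},
    {"jaw": 0.094, "pos": [-0.0176, -0.0384, 0]},
    {"jaw": 0.094, "pos": [-0.0176, -0.0384, 0]},
    {"jaw": 0.094, "pos": [-0.0176, -0.0384, 0]},
    {"jaw": 0.094, "pos": [-0.0176, -0.0384, 0]},
    {"jaw": 0.094, "pos": [-0.0176, -0.0384, 0]},
    {"jaw": 0.094, "pos": [-0.0176, -0.0384, 0]},
    {"jaw": 0.094},
    {"jaw": 0.094},
  ],
)

```text
time: 1.75
tool_pos: [0.435, 0.194, 0.2552]
ee_rot: [3.141, -0.001, -2.976]
wrist_force: [-0.9, 0.3, 0.1]
width: 0.0937
finger_force: 0.0
```

```bash
python3 - <<'E'
from bench import *; from h import *
import pickle
W=snapshot("wrist"); o=get_obs(); pickle.dump(W,open("w1.pkl","wb"))
cv2.imwrite("pics/w1.png",W["color"]); print(o["time"],o["tool_pos"],o["ee_rot"],o["joint_positions"])
print(proj(W,[[.492,.111,.176],[.457,.077,.19],[.492,.111,.15]]))
E
```

```text
1.8 [0.43443374 0.19502503 0.25530699] [ 3.14098902e+00 -5.90611020e-04 -2.97388962e+00] [ 3.02312196e-01 -8.21330047e-02  1.44262549e+00  6.92773564e-04
  1.78160438e+00 -1.43604220e+00]
[[179.95762323 263.18951808]
 [138.05329828 225.72005383]
 [187.99623423 252.22025761]]
```

View pics/w1.png

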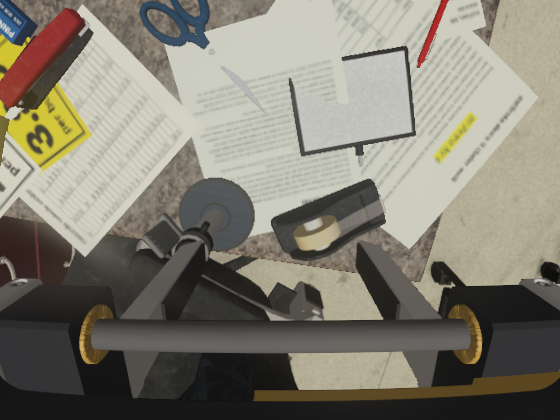

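Wrist view 1 shows the collar at about (187,248), as predicted, with the tab pointing up-left towards (143,222). The finger hides the rod, so I'll move above it.

Converted, -0.0308 m is -0.0385, -0.0141 m is -0.0176.

Call:
creep_tool(
  motion=[
    {"jaw": 0.094, "pos": [-0.0176, -0.0385, 0]},
    {"jaw": 0.094, "pos": [-0.0176, -0.0385, 0]},
    {"jaw": 0.094, "pos": [-0.0176, -0.0385, 0]},
    {"jaw": 0.094},
    {"jaw": 0.094},
  ],
)

```text
time: 2.22
tool_pos: [0.4916, 0.1117, 0.2551]
ee_rot: [3.141, -0.001, -2.973]
wrist_force: [-0.3, 1.0, 0.0]
width: 0.0939
finger_force: 0.0
```

```bash
python3 - <<'E'
from bench import *; from h import *
import pickle
W=snapshot("wrist"); o=get_obs(); pickle.dump(W,open("w2.pkl","wb"))
p=proj(W,[[.492,.111,.176],[.457,.077,.19],[.492,.111,.15]])
print(o["time"],o["tool_pos"],o["ee_rot"]);print(p)
u,v=p[0].astype(int); c=W["color"][v-60:v+60,u-80:u+80]; print(u-80,v-60)
cv2.imwrite("pics/w2.png",cv2.resize(c,(800,600),interpolation=cv2.INTER_CUBIC))
E
```

```text
2.2667 [0.49120515 0.11246009 0.25533932] [ 3.14052877e+00 -6.69296470e-04 -2.97138229e+00]
[[279.37983595 218.62175605]
 [244.35662404 174.74639052]
 [279.40244649 210.90542945]]
199 158
```

View pics/w2.png

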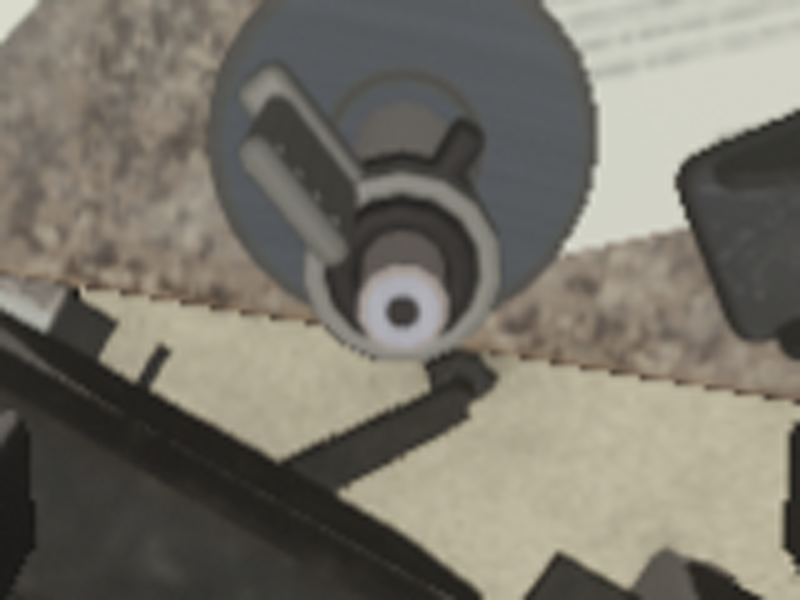

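The rod top is at about (279.8,219.8), against a prediction of (279.4,218.6). The tab's top edge runs from about (249.5,188) at its outer end to (266,209) at its inner end.

```bash
python3 - <<'E'
from h import *; import pickle
from bench import *
W=pickle.load(open("w2.pkl","rb"));T=snapshot("top");S=snapshot("scene")
print(tri([(W,[279.8,219.8]),(S,[259.4,160])])); c=onz(W,[279.8,219.8],.176); print(c)
print(tri([(W,[249.5,188]),(T,[254.5,227])]))
for th in np.arange(-2.6,-2.0,.1):
    q=[[c[0]+r*np.cos(th),c[1]+r*np.sin(th),.19] for r in(.042,.016)]
    print(round(th,2),proj(W,q).round(1).tolist())
E
```

```text
(array([0.49333875, 0.11143751, 0.17540001]), np.float64(0.6257663993745837))
[0.49298805 0.11153715]
(array([0.4650295 , 0.08174561, 0.1907067 ]), np.float64(4.716793694359296))
-2.6 [[260.5, 177.4], [272.6, 207.1]]
-2.5 [[255.7, 179.6], [270.8, 207.9]]
-2.4 [[251.1, 182.2], [269.1, 208.8]]
-2.3 [[246.9, 185.3], [267.5, 209.9]]
-2.2 [[243.1, 188.7], [266.1, 211.2]]
-2.1 [[239.7, 192.5], [264.8, 212.6]]
-2.0 [[236.7, 196.6], [263.6, 214.1]]
```

Converted, 0.022 m is 0.0275, -0.0015 m is -0.0019.

Call:
creep_tool(
  motion=[
    {"jaw": 0.094, "pos": [-0.0019, -0.0011, 0.025]},
    {"jaw": 0.094, "pos": [0, 0, 0.025]},
    {"jaw": 0.094, "pos": [0, 0, 0.025]},
    {"jaw": 0.094, "pos": [0, 0, 0.025]},
    {"jaw": 0.094, "pos": [0, 0, 0.0275]},
    {"jaw": 0.094},
    {"jaw": 0.094},
  ],
)

```text
time: 2.95
tool_pos: [0.4919, 0.1118, 0.1527]
ee_rot: [3.141, -0.003, -2.97]
wrist_force: [0.3, 0.1, 0.1]
width: 0.0941
finger_force: 0.0
```

Call:
creep_tool(
  motion=[
    {"jaw": 0.05},
    {"jaw": 0.03},
    {"jaw": 0.01},
    {"jaw": 0.01},
    {"jaw": 0.01},
    {"jaw": 0.01},
    {"jaw": 0.01},
    {"jaw": 0.01},
    {"jaw": 0.01},
    {"jaw": 0.01},
  ],
)

```text
time: 3.78
tool_pos: [0.4933, 0.1107, 0.1534]
ee_rot: [3.141, -0.0, -2.972]
wrist_force: [0.7, -0.2, -0.2]
width: 0.0305
finger_force: 0.0
```

Call:
creep_tool(
  motion=[
    {"jaw": 0.01},
    {"jaw": 0.01},
    {"jaw": 0.01},
    {"jaw": 0.01},
    {"jaw": 0.01},
    {"jaw": 0.01},
    {"jaw": 0.01},
  ],
)

```text
time: 4.37
tool_pos: [0.4958, 0.1108, 0.1536]
ee_rot: [-3.141, 0.006, -2.973]
wrist_force: [8.2, -0.5, -3.9]
width: 0.0154
finger_force: 30.0
```

```bash
python3 - <<'E'
from bench import *; from h import *
W=snapshot("wrist"); S=snapshot("scene"); T=snapshot("top"); o=get_obs()
print(o["time"],o["tool_pos"],o["wrist_force"],o["wrist_torque"],o["joint_positions"])
f=lambda s,c,k:cv2.resize(s["color"][c[1]:c[1]+c[3],c[0]:c[0]+c[2]],(400,400),interpolation=cv2.INTER_CUBIC)
p=proj(W,[[.493,.1115,.176]])[0].astype(int);print(p)
cv2.imwrite("pics/g1.png",np.hstack([f(W,(p[0]-60,p[1]-80,120,120),1),f(S,(225,135,70,70),1)]))
E
```

```text
4.5167 [0.49592031 0.11084698 0.15363132] [ 7.83908781  0.81619063 -3.82984814] [ 0.16242959 -1.4987131   0.05515639] [ 1.08245105e-01  5.33704985e-03  1.55872862e+00  6.28685999e-05
  1.57145155e+00 -1.63156663e+00]
[282 265]
```

View pics/g1.png

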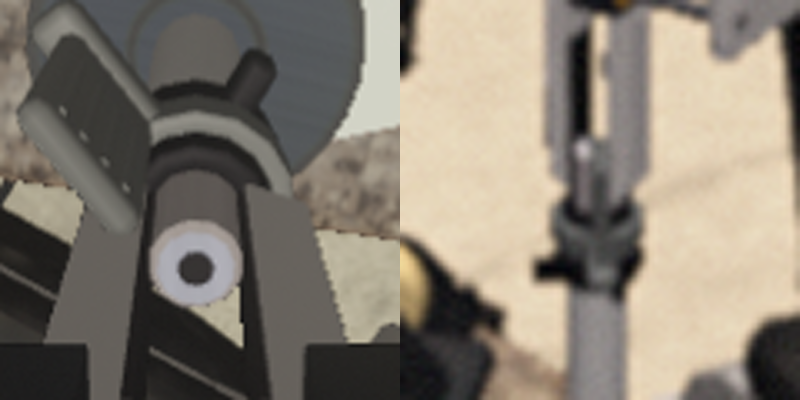

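The rod is gripped between the fingers and the tab sits beside the left finger. I'll check whether the lever moved, with the tab top running from about (231,218) to (258,254).

```bash
python3 - <<'E'
from h import *; from bench import *
W=snapshot("wrist"); c=[.493,.1115]
for th in np.arange(-2.6,-2.1,.1):
    print(round(th,2),proj(W,[[c[0]+r*np.cos(th),c[1]+r*np.sin(th),.19] for r in(.042,.016)]).round(1).tolist())
p=[197+0,0]
print("rodtop px",222+195/3.333,185+265/3.333, onz(W,[222+195/3.333,185+265/3.333],.176), get_obs()["tool_pos"])
print(proj(W,[[.4958,.1108,.176],[.493,.1115,.176]]))
E
```

```text
-2.6 [[250.6, 202.4], [271.1, 250.2]]
-2.5 [[242.6, 205.9], [268.1, 251.4]]
-2.4 [[235.1, 210.2], [265.3, 252.9]]
-2.3 [[228.2, 215.1], [262.7, 254.6]]
-2.2 [[221.9, 220.7], [260.4, 256.6]]
rodtop px 280.5058505850585 264.5079507950795 [0.49257994 0.11025813] [0.49589684 0.11083166 0.15366007]
[[280.48973412 269.91964618]
 [282.60517118 265.54466282]]
```

The lever hasn't moved, at about -2.3, but the finger seems to press the tab edge and has shifted the hand 3 mm. I'll open, turn away a little and regrip.

Converted, -0.1 rad is -0.0637.

Call:
creep_tool(
  motion=[
    {"jaw": 0.04},
    {"jaw": 0.04},
    {"jaw": 0.04},
    {"jaw": 0.04, "turn": -0.0637},
    {"jaw": 0.04, "turn": -0.0637},
    {"jaw": 0.04},
    {"jaw": 0.04},
  ],
)

```text
time: 5.15
tool_pos: [0.4929, 0.1107, 0.1535]
ee_rot: [3.141, -0.001, -2.775]
wrist_force: [0.4, -0.5, -0.0]
width: 0.0398
finger_force: 0.0
```

```bash
python3 -c "
from bench import *
o=get_obs();print(o['tool_pos'],o['wrist_force'],o['width'])"
```

```text
[0.49294303 0.11072795 0.15346276] [ 0.3683303  -0.50850665 -0.03479066] 0.03983779578508922
```

Call:
creep_tool(
  motion=[
    {"jaw": 0.02},
    {"jaw": 0.01},
    {"jaw": 0.01},
    {"jaw": 0.01},
    {"jaw": 0.01},
    {"jaw": 0.01},
    {"jaw": 0.01},
    {"jaw": 0.01},
  ],
)

```text
time: 5.82
tool_pos: [0.4945, 0.1109, 0.1536]
ee_rot: [-3.141, 0.003, -2.773]
wrist_force: [4.4, 1.2, -2.9]
width: 0.0151
finger_force: 30.0
```

```bash
python3 -c "
from bench import *
o=get_obs();print(o['tool_pos'],o['wrist_force'],o['width'])"
```

```text
[0.49453204 0.11089353 0.15358141] [ 4.42410215  1.20468934 -2.93371982] 0.015118755547416964
```

Converted, -0.003 m is -0.0038.

Call:
creep_tool(
  motion=[
    {"jaw": 0.01, "pos": [0, 0, -0.0038]},
    {"jaw": 0.01, "pos": [0, 0, -0.0038]},
    {"jaw": 0.01, "pos": [0, 0, -0.0038]},
    {"jaw": 0.01, "pos": [0, 0, -0.0038]},
    {"jaw": 0.01, "pos": [0, 0, -0.0038]},
    {"jaw": 0.01, "pos": [0, 0, -0.0038]},
    {"jaw": 0.01},
    {"jaw": 0.01},
  ],
)

```text
time: 6.48
tool_pos: [0.4945, 0.1109, 0.1699]
ee_rot: [-3.142, 0.002, -2.773]
wrist_force: [6.7, 0.9, -7.6]
width: 0.0156
finger_force: 30.0
```

```bash
python3 - <<'E'
from bench import *; from h import *
W=snapshot("wrist"); S=snapshot("scene"); o=get_obs()
print(o["time"],o["tool_pos"],o["wrist_force"],o["wrist_torque"],o["width"])
c=[.493,.111]
P=[[*c,.194],[*c,.15]]; w=proj(W,P); s=proj(S,P); print(w,s)
u,v=w[0].astype(int)
f=lambda I,x,y,n:cv2.resize(I["color"][y:y+n,x:x+n],(400,400),interpolation=cv2.INTER_CUBIC)
print(u-60,v-80)
cv2.imwrite("pics/l1.png",np.hstack([f(W,u-60,v-80,120),f(S,235,140,50)]))
E
```

```text
6.5833 [0.49467749 0.1108858  0.1699629 ] [ 7.67716918  0.89570373 -7.54781778] [ 0.25315944 -1.38125547  0.01458143] 0.015579172851463048
[[281.85221373 269.11089669]
 [281.46758286 240.73171083]] [[258.75120119 153.15524571]
 [258.88771874 169.7983852 ]]
221 189
```

View pics/l1.png

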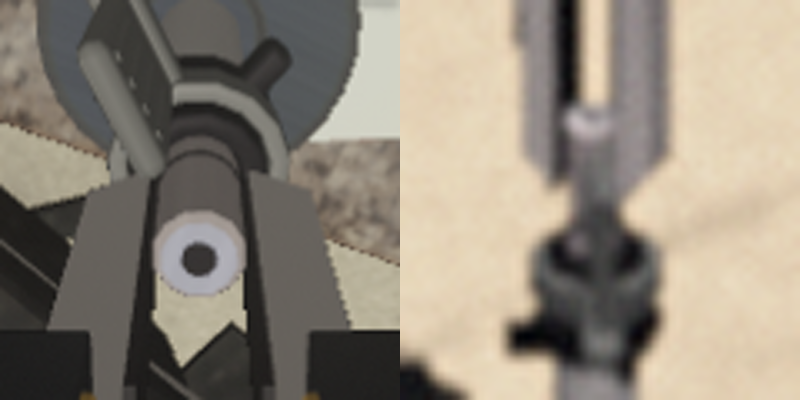

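Only the upper ring shows, and the rod seems a few mm short of the target. I'll measure the rod-top height and centre from the disk pixels, about (281,266.4) in the wrist view and (258.5,154.5) in the scene view, while easing the side load.

Converted, -0.001 m is -0.0013, -0.0005 m is -0.0006.

Call:
creep_tool(
  motion=[
    {"jaw": 0.01, "pos": [-0.0013, -0.0003, -0.0006]},
    {"jaw": 0.01, "pos": [-0.0013, -0.0003, -0.0006]},
    {"jaw": 0.01},
    {"jaw": 0.01},
  ],
)

```text
time: 6.92
tool_pos: [0.4956, 0.1112, 0.1716]
ee_rot: [3.141, 0.0, -2.772]
wrist_force: [4.3, 1.7, -6.0]
width: 0.0152
finger_force: 30.0
```

```bash
cat > m.py <<'E'
from bench import *; from h import *
def disk(s,guess,n,lo):
    x,y=np.round(guess).astype(int); g=s["color"][y-n:y+n+1,x-n:x+n+1].astype(int)
    b=g[...,0]; sat=g[...,2]-g[...,0]; m=((b>lo)&(sat<12)).astype(np.uint8)
    k,l,st,ce=cv2.connectedComponentsWithStats(m); i=1+np.argmax(st[1:,4])
    return np.array([x-n,y-n])+[st[i,0]+st[i,2]/2-.5,st[i,1]+st[i,3]/2-.5],st[i].tolist()
W=snapshot("wrist"); S=snapshot("scene"); o=get_obs()
print(o["time"],o["tool_pos"],o["ee_rot"],o["wrist_force"],o["wrist_torque"],o["width"])
g=[.493,.111,.192]; pw,a=disk(W,proj(W,g)[0],18,150); ps,b=disk(S,proj(S,g)[0],5,150)
print(pw,a,ps,b); print(tri([(W,pw),(S,ps)]))
print("z on axis:",[round(least_squares(lambda z:proj(s,[.493,.111,z[0]])[0][1]-p[1],[.19]).x[0],4) for s,p in((W,pw),(S,ps))], "xy@.193",onz(W,pw,.193))
E
python3 m.py
```

```text
7.0167 [0.4955996  0.11126312 0.17165348] [ 3.14116047e+00  3.19251597e-04 -2.77229876e+00] [ 5.66047863  2.4381546  -7.44869234] [ 0.25320182 -0.96141785  0.01668586] 0.015480897175029382
[280.5 264. ] [5, 7, 24, 23, 326] [258.5 154.5] [2, 4, 6, 4, 14]
(array([0.4934971 , 0.11037268, 0.19099668]), np.float64(0.6136388964614525))
z on axis: [np.float64(0.1916), np.float64(0.1905)] xy@.193 [0.49271539 0.10998586]
```

```bash
cat > prof.py <<'E'
from bench import *; from h import *
import sys
# profile along camera-facing side of the rod: averaged grey against height
o=get_obs(); W=[snapshot("wrist") for _ in range(3)]
G=np.mean([cv2.cvtColor(w["color"],cv2.COLOR_BGR2GRAY).astype(np.float32) for w in W],0).astype(np.float32); w=W[0]
cx,cy=map(float,sys.argv[1:3])
C=-w["extrinsics"][:3,:3].T@w["extrinsics"][:3,3]; d=C[:2]-[cx,cy]; d/=np.hypot(*d); t=np.array([-d[1],d[0]])
print("cam",C.round(3),"dir",d.round(2),"tool",o["tool_pos"].round(4),o["wrist_force"].round(1))
zs=np.arange(.140,.198,.001); out=[]
for z in zs:
    q=proj(w,[[*(np.array([cx,cy])+.008*d+k*t),z] for k in(-.002,0,.002)]).astype(np.float32)
    out.append(cv2.remap(G,q[:,:1],q[:,1:],cv2.INTER_LINEAR).mean())
print(" ".join(f"{int(z*1000+.5)}:{v:.0f}" for z,v in zip(zs,out)))
print("px", proj(w,[[*(np.array([cx,cy])+.008*d),z] for z in(.15,.162,.194)]).round(1).tolist())
E
python3 prof.py .493 .1105
```

```text
cam [0.425 0.083 0.351] dir [-0.93 -0.37] tool [0.4956 0.1113 0.1717] [ 5.7  2.4 -7.4]
140:59 141:59 142:57 143:55 144:53 145:51 146:48 147:47 148:45 149:44 150:43 151:53 152:66 153:75 154:82 155:86 156:87 157:88 158:88 159:85 160:77 161:69 162:64 163:65 164:74 165:81 166:85 167:88 168:88 169:88 170:88 171:88 172:88 173:88 174:88 175:88 176:88 177:88 178:88 179:88 180:88 181:88 182:88 183:87 184:87 185:87 186:87 187:87 188:87 189:87 190:91 191:112 192:133 193:150 194:155 195:157 196:160 197:165
px [[280.8, 226.9], [280.8, 232.7], [281.0, 251.9]]
```

```bash
python3 - <<'E'
from bench import *; from h import *
S=[snapshot("scene") for _ in range(4)]; A=np.mean([s["color"].astype(float) for s in S],0); B=cv2.imread("pics/scene0.png").astype(float)
for n,I in(("before",B),("now",A)):
    p=I[146:172,257:261].mean(1); print(n,[f"{r}:{int(x[0])}/{int(x[2]-x[0])}" for r,x in zip(range(146,172),p)])
print(proj(S[0],[[.493,.111,z] for z in(.176,.194)]))
W=snapshot("wrist");G=cv2.cvtColor(W["color"],cv2.COLOR_BGR2GRAY).astype(np.float32)
for ang in(-2.76,-2.95,-3.15):
    q=[proj(W,[.493+r*np.cos(ang),.1112+r*np.sin(ang),.15])[0] for r in np.arange(.007,.026,.001)]
    q=np.array(q,np.float32); print(ang," ".join(f"{i+7}:{v:.0f}" for i,v in enumerate(cv2.remap(G,q[:,:1],q[:,1:],cv2.INTER_LINEAR)[:,0])))
E
```

```text
before ['146:183/45', '147:184/45', '148:186/44', '149:187/43', '150:184/45', '151:183/45', '152:184/44', '153:184/44', '154:185/45', '155:185/44', '156:186/44', '157:186/45', '158:174/44', '159:151/29', '160:136/10', '161:134/2', '162:120/6', '163:106/4', '164:97/4', '165:89/2', '166:81/3', '167:79/2', '168:78/3', '169:79/3', '170:78/4', '171:71/2']
now ['146:151/44', '147:154/43', '148:155/43', '149:154/44', '150:152/44', '151:144/39', '152:133/22', '153:143/7', '154:174/6', '155:178/9', '156:144/11', '157:118/9', '158:113/8', '159:109/6', '160:106/5', '161:104/3', '162:102/4', '163:100/4', '164:97/4', '165:87/3', '166:73/3', '167:69/2', '168:74/3', '169:78/3', '170:76/3', '171:66/2']
[[258.80668723 160.04403176]
 [258.75120119 153.15524571]]
-2.76 7:81 8:49 9:45 10:52 11:58 12:56 13:42 14:33 15:50 16:110 17:133 18:137 19:112 20:64 21:61 22:52 23:35 24:33 25:83
-2.95 7:79 8:42 9:46 10:52 11:58 12:52 13:37 14:34 15:67 16:123 17:133 18:138 19:106 20:65 21:60 22:45 23:35 24:63 25:94
-3.15 7:75 8:45 9:48 10:52 11:56 12:47 13:36 14:40 15:96 16:129 17:134 18:126 19:77 20:62 21:57 22:44 23:42 24:39 25:38
```

The scene edge moved 7.35 px, which is about 19 ± 1 mm, and the arm reading is 18.1 mm. The upper ring's apparent height is 162 mm, so ring 2 is level with the collar top. Now I'll turn about the rod axis, allowing for the roughly 2.4 mm grip offset.

Converted, -0.00025 m is -0.0003, 0.1 rad is 0.0637.

Call:
creep_tool(
  motion=[
    {"jaw": 0.01, "pos": [0, -0.0003, 0], "turn": 0.0637},
    {"jaw": 0.01, "pos": [0, -0.0003, 0], "turn": 0.0637},
    {"jaw": 0.01, "pos": [0, -0.0003, 0], "turn": 0.0637},
    {"jaw": 0.01, "pos": [0, -0.0003, 0], "turn": 0.0637},
    {"jaw": 0.01, "pos": [0, -0.0003, 0], "turn": 0.0637},
    {"jaw": 0.01, "pos": [0, -0.0003, 0], "turn": 0.0637},
    {"jaw": 0.01},
  ],
)

```text
time: 8.0
tool_pos: [0.4964, 0.1094, 0.1729]
ee_rot: [3.141, 0.002, 2.907]
wrist_force: [4.6, 0.6, -4.1]
width: 0.015
finger_force: 30.5
```

```bash
python3 -c "
from bench import *
o=get_obs();print(o['tool_pos'],o['ee_rot'],o['wrist_force'],o['wrist_torque'],o['width'])"
```

```text
[0.49642665 0.10940018 0.17285004] [3.14099431e+00 2.40973075e-03 2.90711816e+00] [ 4.63233984  0.55503335 -4.13543549] [ 0.11903528 -0.842804   -0.01444833] 0.015022742635777773
```

Converted, 0.0003 m is 0.0004, -0.00025 m is -0.0003, 0.1 rad is 0.0637.

Call:
creep_tool(
  motion=[
    {"jaw": 0.01, "pos": [0, -0.0003, 0.0004], "turn": 0.0637},
    {"jaw": 0.01, "pos": [0, -0.0003, 0.0004], "turn": 0.0637},
    {"jaw": 0.01, "pos": [0, -0.0003, 0.0004], "turn": 0.0637},
    {"jaw": 0.01, "pos": [0, -0.0003, 0.0003], "turn": 0.0637},
    {"jaw": 0.01},
  ],
)

```text
time: 8.42
tool_pos: [0.496, 0.1082, 0.1727]
ee_rot: [3.14, 0.003, 2.509]
wrist_force: [4.1, 0.1, 0.8]
width: 0.0156
finger_force: 30.7
```

```bash
python3 -c "
from bench import *
o=get_obs();print(o['tool_pos'],o['ee_rot'],o['wrist_force'],o['wrist_torque'],o['width'])"; python3 prof.py .493 .1112
```

```text
[0.49599675 0.10823348 0.1726527 ] [3.14018866e+00 2.61493448e-03 2.50870082e+00] [4.06748846 0.14909416 0.75907365] [-0.10964863 -0.6483628  -0.01567497] 0.015572087933555995
cam [0.435 0.153 0.352] dir [-0.81  0.58] tool [0.496  0.1082 0.1727] [4.1 0.1 0.8]
140:59 141:60 142:60 143:58 144:56 145:54 146:51 147:49 148:47 149:46 150:47 151:49 152:51 153:53 154:57 155:68 156:78 157:83 158:88 159:89 160:89 161:88 162:86 163:75 164:63 165:63 166:64 167:74 168:84 169:86 170:89 171:89 172:89 173:89 174:89 175:89 176:89 177:89 178:89 179:89 180:89 181:89 182:89 183:89 184:89 185:89 186:89 187:89 188:89 189:89 190:89 191:89 192:89 193:91 194:115 195:136 196:152 197:157
px [[280.8, 224.4], [280.8, 230.0], [281.0, 248.8]]
```

Converted, 0.0004 m is 0.0005, 0.0003 m is 0.0004, 0.08 rad is 0.0509.

Call:
creep_tool(
  motion=[
    {"jaw": 0.01, "pos": [0, -0.0003, 0.0005], "turn": 0.0509},
    {"jaw": 0.01, "pos": [0, -0.0003, 0.0004], "turn": 0.0509},
    {"jaw": 0.01, "pos": [0, -0.0003, 0.0004], "turn": 0.0509},
    {"jaw": 0.01},
  ],
)

```text
time: 8.9
tool_pos: [0.4953, 0.1079, 0.1713]
ee_rot: [3.14, 0.002, 2.271]
wrist_force: [4.8, -1.4, 0.8]
width: 0.0155
finger_force: 30.9
```

```bash
python3 - <<'E'
from bench import *; from h import *
W=snapshot("wrist"); S=snapshot("scene"); o=get_obs()
print(o["time"],o["tool_pos"],o["ee_rot"],o["wrist_force"],o["wrist_torque"],o["width"])
u,v=proj(W,[.493,.111,.194])[0].astype(int); print(u-60,v-80)
for th in (-2.6,-2.8,-3.0,-3.15): print(th,proj(W,[[.493+r*np.cos(th),.111+r*np.sin(th),.19] for r in(.042,.016)]).round(1).tolist())
f=lambda I,x,y,n:cv2.resize(I["color"][y:y+n,x:x+n],(400,400),interpolation=cv2.INTER_CUBIC)
cv2.imwrite("pics/t1.png",np.hstack([f(W,u-60,v-80,120),f(S,235,140,50)]))
E
```

```text
9.0 [0.49531183 0.10790151 0.17130496] [3.14000127e+00 1.56019178e-03 2.27359075e+00] [ 3.27995606 -1.71668907  2.4096117 ] [-0.19569974 -0.7491118  -0.03473956] 0.01541935302372568
220 183
-2.6 [[205.8, 249.7], [252.1, 256.7]]
-2.8 [[208.7, 235.9], [253.4, 251.5]]
-3.0 [[214.6, 222.8], [255.9, 246.7]]
-3.15 [[221.0, 213.8], [258.4, 243.4]]
```

View pics/t1.png

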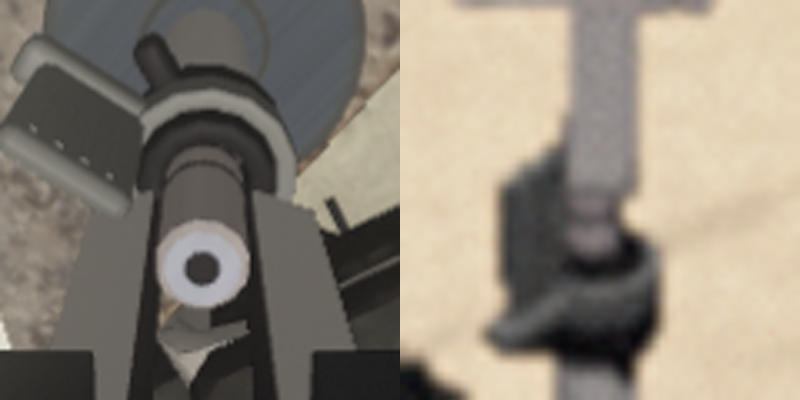

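The tab top runs from (223,222) to (256,246), so the lever is at about -3.0 and roughly 0.15 rad remains. I'll keep turning.

Converted, -0.0002 m is -0.0003, 0.07 rad is 0.0446.

Call:
creep_tool(
  motion=[
    {"jaw": 0.01, "pos": [0, -0.0003, 0], "turn": 0.0446},
    {"jaw": 0.01, "pos": [0, -0.0003, 0], "turn": 0.0446},
    {"jaw": 0.01},
  ],
)

```text
time: 9.25
tool_pos: [0.4948, 0.1074, 0.171]
ee_rot: [3.141, 0.001, 2.132]
wrist_force: [4.8, -2.9, 2.1]
width: 0.015
finger_force: 31.6
```

```bash
python3 -c "
from bench import *
o=get_obs();print(o['tool_pos'],o['ee_rot'],o['wrist_force'],o['wrist_torque'],o['width'])"
```

```text
[0.49484269 0.10740349 0.17101414] [3.14060458e+00 1.46408938e-03 2.13168856e+00] [ 4.80488551 -2.85919055  2.14096673] [-0.38860103 -0.72813735  0.10283261] 0.014998585739691024
```

Call:
creep_tool(
  motion=[
    {"jaw": 0.01, "pos": [0, -0.0001, 0], "turn": 0.0318},
    {"jaw": 0.01, "pos": [0, -0.0001, 0], "turn": 0.0318},
    {"jaw": 0.01},
  ],
)

```text
time: 9.5
tool_pos: [0.4946, 0.1067, 0.1709]
ee_rot: [3.141, 0.002, 2.033]
wrist_force: [3.9, -4.5, 3.0]
width: 0.0152
finger_force: 33.3
```

```bash
python3 -c "
from bench import *
o=get_obs();print(o['tool_pos'],o['ee_rot'],o['wrist_force'],o['wrist_torque'],o['width'])"
```

```text
[0.49455666 0.10670058 0.17094869] [3.14140455e+00 2.38225178e-03 2.03264809e+00] [ 3.88414026 -4.51408948  3.01037344] [-0.66542794 -0.67749097  0.18203889] 0.01516078354421993
```

Careful with the scale: shifts go in shares of 0.8 m and turns go in shares of pi/2 rad. That gives: -0.0003 m is -0.0004, 0.05 rad is 0.0318.

Call:
creep_tool(
  motion=[
    {"jaw": 0.01, "pos": [0, 0, -0.0004], "turn": 0.0318},
    {"jaw": 0.01, "pos": [0, 0, -0.0004], "turn": 0.0318},
    {"jaw": 0.01},
  ],
)

```text
time: 9.75
tool_pos: [0.4944, 0.1055, 0.1711]
ee_rot: [-3.14, 0.004, 1.932]
wrist_force: [3.1, -6.5, 1.3]
width: 0.0155
finger_force: 34.6
```

```bash
python3 -c "
from bench import *
o=get_obs();print(o['tool_pos'],o['ee_rot'],o['wrist_force'],o['wrist_torque'],o['width'])"
```

```text
[0.49439461 0.10551661 0.17106332] [-3.14036251  0.00441963  1.93229534] [ 3.12275888 -6.5100856   1.28299656] [-1.13674965 -0.75706454  0.30364358] 0.015494465519010271
```

Call:
creep_tool(
  motion=[
    {"jaw": 0.01, "pos": [0, 0, -0.0001], "turn": 0.0318},
    {"jaw": 0.01, "turn": 0.0318},
    {"jaw": 0.01},
    {"jaw": 0.01},
  ],
)

```text
time: 10.08
tool_pos: [0.4943, 0.1045, 0.1711]
ee_rot: [-3.14, 0.006, 1.834]
wrist_force: [4.0, -8.5, 0.7]
width: 0.0153
finger_force: 36.0
```

```bash
python3 - <<'E'
from bench import *; from h import *
W=snapshot("wrist"); S=snapshot("scene"); T=snapshot("top");o=get_obs()
print(o["time"],o["tool_pos"],o["ee_rot"],o["wrist_force"],o["wrist_torque"],o["width"])
u,v=proj(W,[.493,.111,.194])[0].astype(int); print(u-60,v-80)
for th in (-2.8,-3.0,-3.15,-3.3): print(th,proj(W,[[.493+r*np.cos(th),.111+r*np.sin(th),.19] for r in(.042,.016)]).round(1).tolist())
f=lambda I,x,y,n:cv2.resize(I["color"][y:y+n,x:x+n],(400,400),interpolation=cv2.INTER_CUBIC)
cv2.imwrite("pics/t2.png",np.hstack([f(W,u-60,v-80,120),f(S,235,140,50)]))
E
```

```text
10.2333 [0.49426436 0.10452044 0.17113012] [-3.13986543  0.0064392   1.83408674] [ 2.73041294 -9.4362345   1.27614785] [-1.61899722 -0.71451823  0.58115843] 0.01558548339452328
220 179
-2.8 [[206.0, 262.0], [251.9, 258.9]]
-3.0 [[205.3, 248.1], [251.9, 253.6]]
-3.15 [[206.7, 237.7], [252.6, 249.7]]
-3.3 [[209.9, 227.4], [254.0, 245.9]]
```

View pics/t2.png

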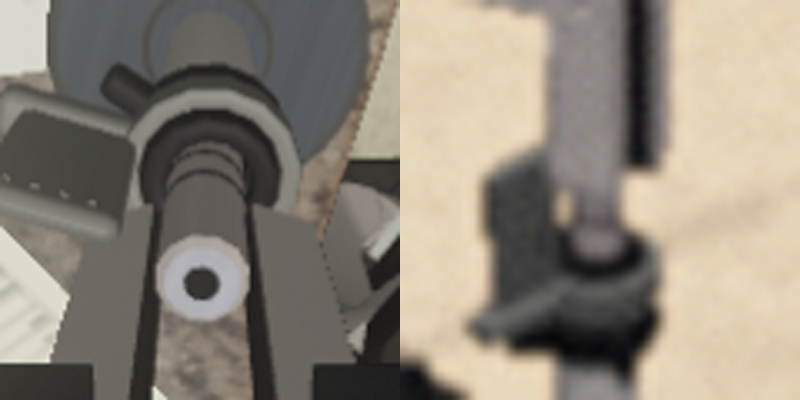

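Two rings are now visible on the rod in the wrist view, at crop (205,172) and (208,152). The tab slope of about 0.28 gives a lever angle of about -3.16, which is the closed angle, and the torque has jumped to 0.58 N m. I'll trim the height, press slightly more and re-measure.

Converted, -0.0004 m is -0.0005, 0.04 rad is 0.0255.

```bash
python3 prof.py .493 .1105
```

```text
cam [0.475 0.179 0.35 ] dir [-0.26  0.97] tool [0.4943 0.1045 0.1711] [ 2.7 -9.4  1.3]
140:58 141:55 142:53 143:51 144:49 145:52 146:55 147:61 148:70 149:77 150:79 151:81 152:74 153:64 154:66 155:73 156:80 157:87 158:92 159:93 160:93 161:93 162:92 163:87 164:80 165:67 166:60 167:68 168:76 169:85 170:91 171:92 172:93 173:93 174:93 175:93 176:93 177:93 178:93 179:93 180:93 181:93 182:93 183:93 184:93 185:93 186:93 187:93 188:93 189:93 190:93 191:93 192:93 193:93 194:93 195:93 196:99 197:114
px [[280.4, 222.5], [280.4, 228.1], [280.3, 247.0]]
```

Call:
creep_tool(
  motion=[
    {"jaw": 0.01, "pos": [0, 0, -0.0005], "turn": 0.0255},
    {"jaw": 0.01},
    {"jaw": 0.01},
  ],
)

```text
time: 10.63
tool_pos: [0.4941, 0.104, 0.1712]
ee_rot: [-3.139, 0.007, 1.794]
wrist_force: [3.9, -10.8, 0.4]
width: 0.0155
finger_force: 37.5
```

```bash
python3 m.py; python3 prof.py .493 .1105; python3 - <<'E'
from bench import *; from h import *
W=snapshot("wrist"); T=snapshot("top")
u,v=proj(W,[.493,.111,.194])[0].astype(int); print(u-80,v-80)
for th in (-3.0,-3.15,-3.3): print(th,proj(W,[[.493+r*np.cos(th),.111+r*np.sin(th),.19] for r in(.042,.016)]).round(1).tolist())
cv2.imwrite("pics/t3.png",cv2.resize(W["color"][v-80:v+40,u-80:u+80],(800,600),interpolation=cv2.INTER_CUBIC))
E
```

```text
10.7333 [0.49410079 0.1040189  0.17113799] [-3.13922108  0.00743743  1.79398865] [  3.60479987 -10.68793088  -0.16876333] [-1.81925824 -0.75712995  0.63311157] 0.015352312942391344
cam [0.478 0.179 0.35 ] dir [-0.22  0.98] tool [0.4941 0.104  0.1711] [  3.6 -10.7  -0.2]
140:57 141:54 142:52 143:50 144:50 145:51 146:54 147:63 148:72 149:79 150:87 151:84 152:76 153:70 154:68 155:69 156:78 157:87 158:90 159:93 16
[... 318 characters left out ...]
00 179
-3.0 [[205.1, 250.2], [251.7, 253.9]]
-3.15 [[206.1, 239.7], [252.3, 250.0]]
-3.3 [[208.9, 229.4], [253.5, 246.1]]Traceback (most recent call last):
  File "m.py", line 9, in <module>
    g=[.493,.111,.192]; pw,a=disk(W,proj(W,g)[0],18,150); ps,b=disk(S,proj(S,g)[0],5,150)
                                                               ~~~~^^^^^^^^^^^^^^^^^^^^^^
  File "m.py", line 5, in disk
    k,l,st,ce=cv2.connectedComponentsWithStats(m); i=1+np.argmax(st[1:,4])
                                                       ~~~~~~~~~^^^^^^^^^^
    return _wrapfunc(a, 'argmax', axis=axis, out=out, **kwds)
    return bound(*args, **kwds)
ValueError: attempt to get argmax of an empty sequence
```

View pics/t3.png

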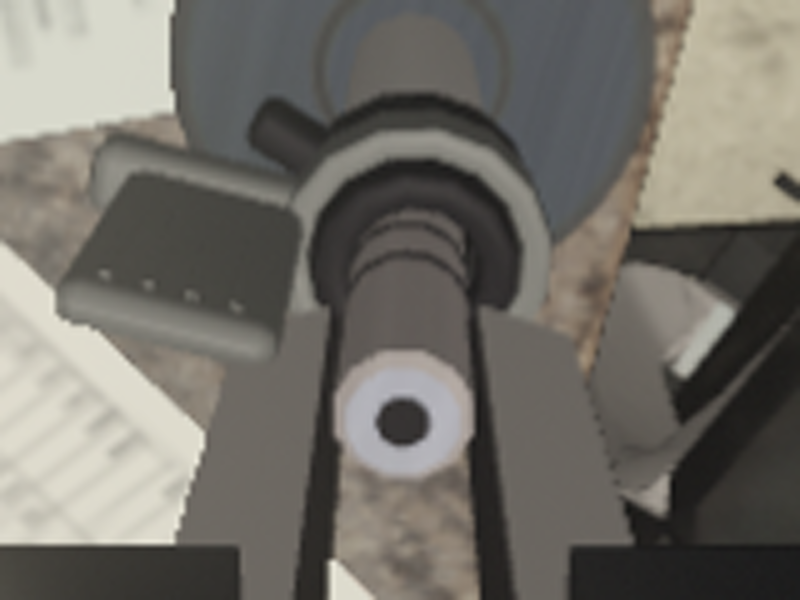

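The lever reads about -3.17 (tab from (212,238) to (253,250)), so it is closed. Both rings are visible, with ring 2 near the bore rim. I'll cross-check the height with the scene camera, which is much less sensitive to side shift.

```bash
python3 - <<'E'
from bench import *; from h import *
S=[snapshot("scene") for _ in range(8)]; s=S[0]
A=np.mean([x["color"].astype(np.float32) for x in S],0); G=cv2.cvtColor(A,cv2.COLOR_BGR2GRAY)
C=-s["extrinsics"][:3,:3].T@s["extrinsics"][:3,3]; print("cam",C)
for c in ([.493,.1107],):
    c=np.array(c); d=C[:2]-c; d/=np.hypot(*d); t=np.array([-d[1],d[0]])
    for k in(-.004,-.002,0,.002,.004):
        zs=np.arange(.136,.182,.001)
        q=proj(s,[[*(c+.008*d*np.sqrt(1-(k/.008)**2)+k*t),z] for z in zs]).astype(np.float32)
        print(k," ".join(f"{int(z*1000+.5)}:{v:.0f}" for z,v in zip(zs,cv2.remap(G,q[:,:1],q[:,1:],cv2.INTER_LINEAR)[:,0])))
o=get_obs();print(o["time"],o["tool_pos"],o["wrist_force"],o["wrist_torque"])
E
```

```text
cam [-0.23821884 -0.60479876  0.77941095]
-0.004 136:83 137:87 138:87 139:81 140:75 141:65 142:53 143:41 144:35 145:29 146:26 147:34 148:43 149:54 150:67 151:81 152:89 153:96 154:103 155:103 156:103 157:101 158:95 159:89 160:86 161:83 162:81 163:86 164:91 165:96 166:99 167:102 168:104 169:105 170:108 171:113 172:119 173:124 174:128 175:133 176:135 177:137 178:138 179:138 180:138 181:138
-0.002 136:83 137:88 138:92 139:85 140:77 141:68 142:54 143:41 144:32 145:30 146:28 147:35 148:47 149:59 150:74 151:90 152:103 153:110 154:118 155:119 156:117 157:115 158:108 159:101 160:94 161:93 162:91 163:94 164:99 165:104 166:106 167:108 168:109 169:110 170:110 171:114 172:120 173:126 174:129 175:133 176:135 177:136 178:137 179:138 180:138 181:138
0 136:84 137:88 138:92 139:87 140:78 141:69 142:56 143:43 144:32 145:31 146:30 147:37 148:49 149:62 150:77 151:93 152:107 153:114 154:120 155:122 156:119 157:116 158:109 159:102 160:95 161:95 162:95 163:97 164:103 165:108 166:110 167:112 168:114 169:115 170:116 171:119 172:124 173:129 174:132 175:135 176:137 177:137 178:138 179:138 180:138 181:137
0.002 136:85 137:89 138:93 139:87 140:78 141:69 142:57 143:44 144:35 145:31 146:28 147:37 148:50 149:62 150:79 151:95 152:108 153:114 154:120 155:121 156:118 157:116 158:107 159:99 160:93 161:92 162:91 163:95 164:100 165:106 166:108 167:111 168:114 169:116 170:118 171:122 172:126 173:130 174:132 175:134 176:136 177:136 178:137 179:136 180:136 181:135
0.004 136:86 137:90 138:90 139:84 140:77 141:66 142:52 143:39 144:34 145:29 146:28 147:39 148:50 149:64 150:79 151:93 152:102 153:109 154:115 155:113 156:112 157:107 158:100 159:93 160:91 161:89 162:89 163:94 164:100 165:104 166:108 167:112 168:116 169:119 170:122 171:125 172:127 173:129 174:130 175:131 176:131 177:131 178:131 179:130 180:130 181:130
11.3833 [0.49409181 0.10403256 0.1711586 ] [  2.91373056 -10.12962071   0.32687413] [-1.81043774 -0.76099758  0.577123  ]
```

Ring 1 reads 161.5 mm against 162 mm wanted, and the arm height agrees. The last 0.04 rad turn did not move the lever, with 0.58 N m on it, so it is at its stop. Handing in.

```bash
python3 -c "
from bench import *
print(close_job())"
```

```text
the job is handed in; nothing more can be done
None
```

I handed the job in with the rod held at its second ring (about 17.5 mm of the 18 mm lift by the arm; camera checks ranged from 0.5 mm low to about 1.5 mm high) and the cam lever turned clockwise to its stop, still gripped, in about 11.4 s; the dispenser and note block were not touched.

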